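# Snap a sensor clip onto a test stand's crossbar and slide it to the stop

### The job

Pick up the black sensor block on its sprung clip and press it slowly straight down onto the round crossbar of the test stand, a good 15 mm or more clear of the stop collar, until its jaws snap round the bar and it sits fully home. Then slide it slowly along the bar up against the collar, hold it pressed there for about a second with a light push (10 to 15 newtons at the hand, of which sliding alone takes about 4), and let go, leaving it upright and touching the collar (either side of the collar will do). Be gentle: no hard shove on the bar or the collar, and leave the other things on the table where they are.

Things in the scene. Friction and masses are not known exactly. Their poses are not given: they have to be found in the camera images.
- clip: Sensor on a sprung bar clip, about 90 g, upright on its jaws. Black block over a light grey saddle 35 (x) by 24 (y) by 7 mm with two sprung jaws. Same turned half round about z. Origin: axis of its round 22 mm seat, 19.5 mm above the table at the start; own y lies along the bar once mounted, z up; ends at y = +-12 mm; saddle from 11 to 18 mm above the origin, jaw lips 8 mm and jaw ends 19.5 mm below
- clip_block (a point): Where to grip: on the middle axis of the clip's black block, 42 mm above the clip's origin and 12 mm below the block's top. The block is 16 mm across own x (grip it across these faces), 24 mm along own y, 36 mm tall (from 18 to 54 mm above the clip's origin). It may slip a little in the fingers while pushed
- clip_seat (a point): Underside of the clip's saddle, 11 mm above the clip's origin: it rests on the bar's top when home. The jaws meet the bar some 18 mm above home. Pushing on takes up to 8 to 18 N, most at 6 to 14 mm above home; then the jaws snap under the bar, the force drops to about nothing, and it rises again when the saddle meets the bar: a push of 8 to 15 N there is plenty, over 40 N, or hitting home fast, is too hard. Then about 2 to 7 N slides it along
- stand: Test stand, fixed. Grey base plate 110 (x) by 310 (y) by 12 mm, two black upright brackets (12 mm thick, inner faces at y = +-122 mm, tops 124 mm above the table) carrying a round black steel crossbar of 22 mm diameter along own y, axis 105 mm above the table. Origin: centre of the plate's underside, on the table, right below the bar's middle
- collar: Bright steel stop collar fixed on the crossbar, up to 40 mm either way from its middle; 36 mm diameter, 12 mm wide. Origin: its centre on the bar's axis; own y along the bar (same as the stand's); faces at y = +-6 mm. With the clip home against it, the clip's origin is 18 mm from this one along y. More than 35 N against it, or meeting it faster than 20 mm/s, is too hard
- bare_clip: Bystander, leave alone: small bare grey clip without block, 26 by 16 by 25 mm, standing loose; origin under its centre
- loose_collar: Bystander, leave alone: loose steel collar lying flat, 36 mm diameter, 12 mm high; origin under its centre
- driver: Bystander, leave alone: screwdriver lying on the table; origin under its middle
- spanner: Bystander, leave alone: spanner lying beyond the stand; origin under its middle
- jar: Bystander, leave alone: amber glass jar, 44 mm diameter, 70 mm tall; origin under its centre
- roller: Bystander, leave alone: upright aluminium roller, 32 mm diameter, 50 mm tall; origin under its centre
Not all that is in view belongs to the job. Leave any brown, purple or red look-alike of the clip alone.

How it is judged:
By the outcome, as a careful person would: the job done as asked, in the order asked, and still so for the second after the job is handed in, with the robot touching nothing.
It also fails if it takes over 61 s, if anything falls off the work surface, if the arm or the gripper's body presses on something with over 40 N, if the wrist force passes 120 N, or if a joint passes its speed limit or range.

### The arm

A 7-joint arm with a two-finger parallel gripper is mounted at the origin on the work surface. World frame = base frame: x ahead of the robot, y to its left, z up, the work surface at z = 0. Lengths are in mm, angles in rad, forces in N, time in s.
With the tool pointing down it reaches from about 425 to 1025 mm from the base axis. Payload 9.4 kg.
Tool frame: the origin (TCP) lies on the centre line of the jaws, within the pads' length; the fingertips stand 22 mm ahead of it and the grasp point (between the pads) lies 3 mm ahead of it; z points along the fingers, y is the line along which they close (so a half turn about z gives the same grasp; the last joint's range is limited). The gripper opens to 93 mm and grips with 3 to 60 N. Pads are 15 mm wide; open, the fingers measure 128 mm over their backs; the gripper's body (75 mm by 188 mm) begins 65 mm behind the grasp point.
Start: joints at [-1.384, 0.599, -0.003, 1.599, 0.002, 0.943, -0.08], TCP at [189.048, 699.918, 240.618] pointing down, gripper open.
Joint ranges: [-2.57, 2.57], [-0.35, 1.97], [-1.29, 1.29], [0.11, 2.56], [-1.05, 4.19], [0.11, 1.86], [-2.63, 2.63]. Speed limits (rad/s): [2.22, 2.22, 3.01, 3.01, 3.14, 3.14, 3.14].

### API

Orientations are given as a unit quaternion [w, x, y, z].
In Python, from rig import r gives the robot as it stands.
- The arm moves only by the tool step_arm, never from a script. Its argument "moves" is a list of rows, each an object with "claw": the opening, from 0 (shut) to 1 (fully open); "linear": the shift along the tool's x, y, z normalised to -1 to 1, where 1 is 20 cm, a list of three; "twist": the turn about the tool's z normalised to -1 to 1, where 1 is 30 degrees. In form: [{"claw": claw, "linear": [dx, dy, dz], "twist": twist}, ...]. A call has 1 to 8 rows; each row is the pose to reach, as a shift and turn from the pose commanded when the call began, along the tool's axes at that moment; what a row does not reach only later rows make up. A row lasts 1/12 s, in which the tool goes at most 41.7 mm and 7.16 degrees, less where a joint would pass 70% of its speed; a pose out of reach is approached as far as the arm can. A call with a number of a shift or a turn outside -1 to 1 is refused whole. A call with a gripper value outside its range is refused whole. The fingers move at their own pace and stop on an object; "squeeze" is the grip in N (left out, the last holds). Time passes only in rows, so rows that repeat a pose let the fingers close. It gives the time, the measured TCP pose, the force, the opening and the grip force at its end, in the units of the state.
- r.state(): the state, without advancing time (a new reading comes with each control period).
- r.capture(name): name is "side" or "top" or "wrist"; returns a dict with "color" (384x512x3 uint8, red, green, blue), "depth" (384x512 float32, mm along the optical axis (not along the pixel's ray), 0 where there is no reading), "K" (3x3 intrinsics, pixels), "position" and "orientation" of the camera in the world; the wrist camera has in their place "T_tool_cam" (4x4, takes a point from camera to tool coordinates, whose origin is the TCP and whose axes are the flange's). Camera axes: x right, y down, z forward; pixel columns grow to the right and rows downward; lengths in mm; the calibration is good to about 2 mm. A picture is of the moment at which its call begins: read the wrist's pose just before it.
- r.job_done(): hands the job in; it is judged then, once.
The state is a dict: "clock": time; "q": joint angles; "dq": joint speeds; "effort": joint torques, N m; "tool_pos": TCP position; "tool_rot": TCP orientation; "force": force on the tool from outside, world axes, zero at the start; "wrist_torque": the same for the moment, N m; "gripper_width": opening from 0.0 (shut) to 1.0 (fully open); "gripper_force": force on a finger pad.
Only numpy, scipy, OpenCV 4.12 (cv2) and the standard library are available. Lean on these libraries where they do the work, as an engineer would, in place of code of your own. Each camera call takes 0.05 s, during which the arm holds its last target. There are 200 camera calls.

## Working session

There is one attempt and no reset: what is moved stays moved. The work goes in short steps, Python scripts to look and compute and a tool call to move; the robot and the scene stay as the last step left them, time stands still between calls to the robot, and variables do not carry over. Pictures are saved under pics/ and viewed, at most 10 in all, crops included, and the job is handed in when it is done.

Besides the shell and the picture viewer there is one more tool, called after ">>>" by a JSON object that holds its "method" and its "body". step_arm: Moves the arm, as the interface text tells. Scaled input: -1 to 1 covers 20 cm each way for a shift and 30 degrees each way for a turn. Its arguments: {"type":"object","properties":{"moves":{"type":"array","items":{"type":"object","properties":{"claw":{"type":"number"},"linear":{"type":"array","items":{"type":"number"}},"twist":{"type":"number"}}}},"squeeze":{"type":"number"}},"required":["moves"]}

```bash
mkdir -p pics; ls
cat > h.py <<'E'
import numpy as np, cv2
from scipy.spatial.transform import Rotation as R
from rig import r
def rot(q): return R.from_quat([q[1],q[2],q[3],q[0]]).as_matrix()
def cap(n):
    s=r.state(); c=r.capture(n)
    if 'T_tool_cam' in c:
        T=np.array(c['T_tool_cam']); A=rot(s['tool_rot']); c['R']=A@T[:3,:3]; c['p']=A@T[:3,3]+s['tool_pos']
    else: c['R']=rot(c['orientation']); c['p']=np.array(c['position'])
    c['K']=np.array(c['K']); return c
def cloud(c):
    d=c['depth']; v,u=np.mgrid[:d.shape[0],:d.shape[1]]; K=c['K']
    P=np.stack([(u-K[0,2])/K[0,0]*d,(v-K[1,2])/K[1,1]*d,d],-1)
    W=P@c['R'].T+c['p']; W[d==0]=np.nan; return W
def ray(c,u,v,z):
    K=c['K']; d=c['R']@np.array([(u-K[0,2])/K[0,0],(v-K[1,2])/K[1,1],1]); return c['p']+d*(z-c['p'][2])/d[2]
def save(n,im): cv2.imwrite('pics/'+n+'.png',im[...,::-1])
E
python3 - <<'E'
from h import *
print(r.state())
a=cap('top');b=cap('side')
for n,c in(('t',a),('s',b)):
    save(n,c['color']); np.savez('/tmp/'+n,W=cloud(c),**c); print(c['K'].round(1),c['R'].round(3),c['p'])
E
```

```text
pics
{'clock': 0.0, 'q': array([-1.38371591,  0.60010498, -0.00254263,  1.60012052,  0.00183407,
        0.9429035 , -0.07981112]), 'dq': array([-0.00051689,  0.00137215, -0.00113399,  0.00104799,  0.00174808,
       -0.00066704, -0.00156259]), 'effort': array([-6.96981442e-05, -7.65109134e+01,  1.49709161e+00, -2.52340490e+01,
       -5.25429833e-02,  1.70967722e-02,  1.57188133e-04]), 'tool_pos': array([188.93620896, 699.48075044, 239.77786149]), 'tool_rot': array([-1.65836010e-05,  1.31474969e-01,  9.91319194e-01, -7.67222030e-04]), 'force': array([-0.21744462, -0.13311177, -0.368598  ]), 'wrist_torque': array([-0.00772858,  0.00483841,  0.0063658 ]), 'gripper_force': 0.0, 'gripper_width': 1.00138647566131}
[[489.2   0.  254. ]
 [  0.  489.2 197.3]
 [  0.    0.    1. ]] [[ 0.026 -0.997  0.073]
 [-1.    -0.026 -0.004]
 [ 0.006 -0.073 -0.997]] [ 488.47524075  -36.61735694 1273.81509806]
[[366.7   0.  245.2]
 [  0.  366.7 195.7]
 [  0.    0.    1. ]] [[ 0.755 -0.327  0.569]
 [-0.656 -0.391  0.646]
 [ 0.011 -0.861 -0.509]] [  68.38531074 -637.20897377  557.56692046]
```

View pics/t.png

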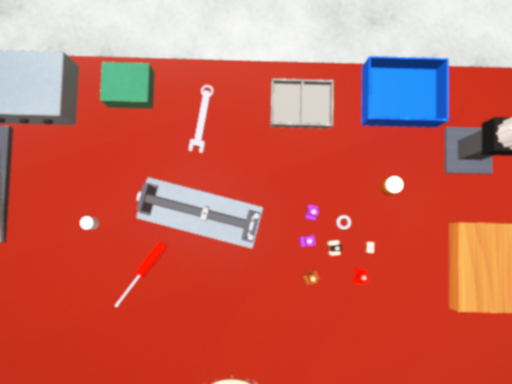

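View pics/s.png

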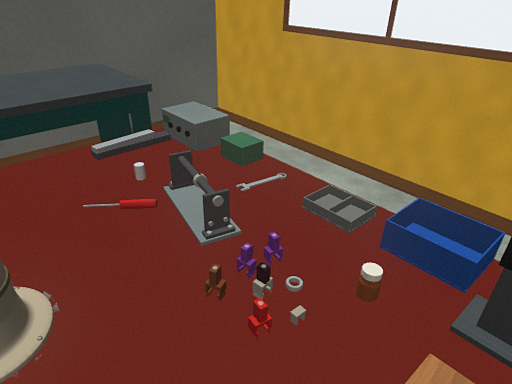

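Top view: the stand is at about (200,212) with its collar at (205,212). Lookalikes in the top view:
- purple at (313,212) and (308,241)
- brown at (312,278)
- red at (361,276)
- bare clip at (370,247)
- black block on a light grey saddle at (335,248), which is (263,278) in the side view. This one matches the description, so I choose it.

Run:
```python
from h import *
t=np.load('/tmp/t.npz');s=np.load('/tmp/s.npz')
a=cv2.resize(t['color'][195:295,290:390],(400,400),interpolation=cv2.INTER_CUBIC)
b=cv2.resize(s['color'][225:345,200:320],(400,400),interpolation=cv2.INTER_CUBIC)
save('crop',np.hstack([a,b]))
W=t['W'];hsv=cv2.cvtColor(t['color'],cv2.COLOR_RGB2HSV)
# non-red objects
m=((hsv[...,1]<110)|(W[...,2]>8)).astype(np.uint8)
n,l,st,ce=cv2.connectedComponentsWithStats(m)
for i in range(1,n):
    if 12<st[i,4]<6000:
        k=l==i;print(ce[i].round(),st[i,4],np.nanmedian(W[k],0).round(),np.nanmax(W[k][:,2]).round())
# stand bar: points z 95..120
k=(W[...,2]>85)&(W[...,2]<135);k[:170]=0;k[255:]=0;k[:,:125]=0;k[:,275:]=0
P=W[k];print(len(P),P.mean(0))
k2=(W[...,2]>5)&(W[...,2]<25);k2[:170]=0;k2[255:]=0;k2[:,:130]=0;k2[:,270:]=0
rc=cv2.minAreaRect(W[k2][:,:2].astype(np.float32));print('plate',rc)
rc=cv2.minAreaRect(P[:,:2].astype(np.float32));print('bar',rc)
for v,u in((241,308),(248,335),(244,335),(252,335),(212,205)):print(u,v,W[v,u].round(),t['color'][v,u])
```

```text
[126.  85.] 2361 [852. 287.  70.] 79.0
[302. 103.] 3060 [ 834. -158.    7.] 44.0
[201. 119.] 646 [781. 102.   7.] 16.0
[403.  93.] 19 [ 865. -427.    9.] 11.0
[477. 146.] 3010 [ 707. -568.   67.] 283.0
[  4. 175.] 992 [630. 599.  24.] 47.0
[198. 212.] 5379 [537.  98.  14.] 130.0
[391. 185.] 370 [ 616. -382.   67.] 77.0
[311. 212.] 157 [ 542. -184.   44.] 81.0
[343. 222.] 149 [ 523. -275.   10.] 21.0
[ 88. 223.] 216 [503. 373.  48.] 58.0
[480. 267.] 5565 [ 419. -604.   60.] 69.0
[306. 241.] 149 [ 473. -173.   51.] 80.0
[145. 267.] 534 [403. 225.  21.] 34.0
[334. 248.] 183 [ 457. -243.   40.] 81.0
[370. 247.] 83 [ 460. -339.   25.] 30.0
[360. 276.] 184 [ 389. -307.   41.] 80.0
[310. 278.] 165 [ 383. -185.   42.] 79.0
[231. 382.] 129 [113.   4.   9.] 16.0
1392 [538.86277016 104.10782245 116.33935885]
plate ((539.8796997070312, 99.17633819580078), (217.8894500732422, 361.581298828125), 1.5070860385894775)
bar ((537.8469848632812, 99.70860290527344), (282.0129699707031, 65.4454345703125), 76.85858154296875)
308 241 [ 473. -175.   80.] [252 231 253]
335 248 [ 457. -243.   71.] [190 181 170]
335 244 [ 466. -248.   39.] [235 223 199]
335 252 [ 446. -249.   35.] [247 239 223]
205 212 [535.  73. 122.] [219 218 221]
```

View pics/crop.png

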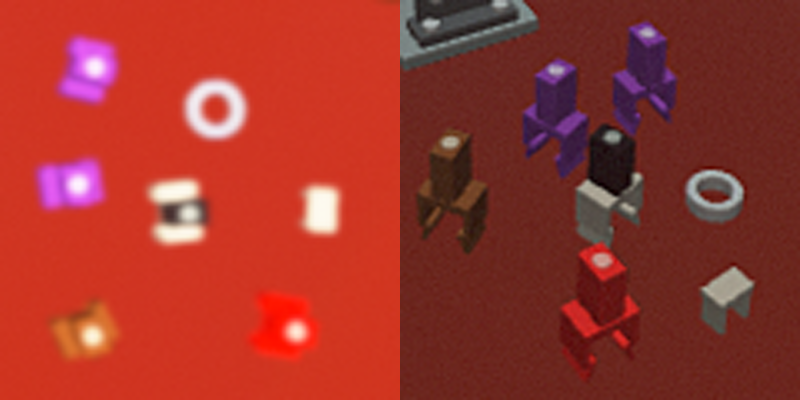

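The crop confirms the choice: a black block on a light grey saddle, with the saddle ends towards world ±x, near (457,-248). Next I move over, and look at the stand on the way.

>>> {"method": "step_arm", "body": {"moves": [{"claw":1,"linear":[-0.43,-0.25,0],"twist":0},{"claw":1,"linear":[-0.863,-0.49,0],"twist":0},{"claw":1,"linear":[-0.863,-0.49,0],"twist":0},{"claw":1,"linear":[-0.863,-0.49,0],"twist":0},{"claw":1,"linear":[-0.863,-0.49,0],"twist":0},{"claw":1,"linear":[-0.863,-0.49,0],"twist":0}]}}

```text
clock: 0.6
tool_pos: [337.0, 554.0, 240.6]
tool_rot: [0.002, 0.136, 0.991, -0.002]
force: [-0.5, -0.6, -1.2]
gripper_width: 1.003
gripper_force: 0.0
```

>>> {"method": "step_arm", "body": {"moves": [{"claw":1,"linear":[-0.884,-0.59,0],"twist":0},{"claw":1,"linear":[-0.884,-0.59,0],"twist":0},{"claw":1,"linear":[-0.884,-0.59,0],"twist":0},{"claw":1,"linear":[-0.884,-0.59,0],"twist":0},{"claw":1,"linear":[-0.884,-0.59,0],"twist":0},{"claw":1,"linear":[-0.884,-0.59,0],"twist":0}]}}

```text
clock: 1.1
tool_pos: [475.7, 392.8, 240.5]
tool_rot: [0.001, 0.136, 0.991, -0.002]
force: [0.6, -0.7, 0.3]
gripper_width: 0.996
gripper_force: 0.0
```

>>> {"method": "step_arm", "body": {"moves": [{"claw":1,"linear":[-0.476,-0.803,0],"twist":0.5},{"claw":1,"linear":[-0.476,-0.803,0],"twist":1},{"claw":1,"linear":[-0.476,-0.803,0],"twist":1},{"claw":1,"linear":[-0.476,-0.803,0],"twist":1},{"claw":1,"linear":[-0.476,-0.803,0],"twist":1},{"claw":1,"linear":[-0.476,-0.803,0],"twist":1}]}}

```text
clock: 1.6
tool_pos: [521.3, 215.0, 240.7]
tool_rot: [0.001, 0.388, 0.922, -0.001]
force: [0.9, 0.3, 0.7]
gripper_width: 0.996
gripper_force: 0.0
```

Run:
```python
from h import *
s=r.state();print(s['clock'],s['tool_pos'],rot(s['tool_rot']).round(3),s['q'].round(2))
c=cap('wrist');save('w1',c['color']);print(c['R'].round(3),c['p'],c['T_tool_cam'])
W=cloud(c);np.savez('/tmp/w1',W=W,**c)
```

```text
1.6 [521.29658692 215.02310479 240.74321145] [[-0.699  0.715  0.   ]
 [ 0.715  0.699 -0.002]
 [-0.002 -0.001 -1.   ]] [-0.61  0.41  0.16  1.98 -0.09  0.76  0.38]
[[ 0.715  0.669  0.201]
 [ 0.699 -0.684 -0.208]
 [-0.001  0.29  -0.957]] [466.06818491 272.60943596 383.85335758] [[-1.16264034e-03 -9.57663639e-01 -2.87887134e-01  7.95017715e+01]
 [ 9.99999318e-01 -1.08171745e-03 -4.40165816e-04  6.11910968e-01]
 [ 1.10118261e-04 -2.87887450e-01  9.57664244e-01 -1.43268872e+02]
 [ 0.00000000e+00  0.00000000e+00  0.00000000e+00  1.00000000e+00]]
```

View pics/w1.png

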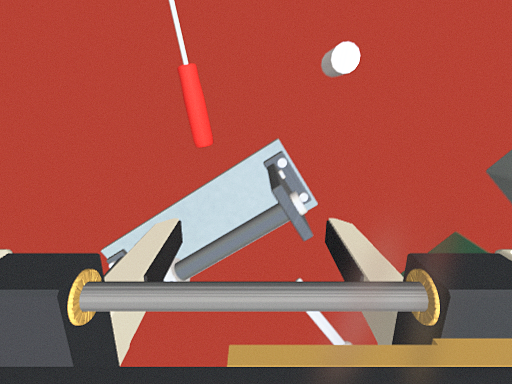

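The picture shows the stand's far bracket and bar at around (240,235), partly hidden by the fingers, and the driver and roller clear. I'll measure the bar later from an offset and go on to the clip now.

>>> {"method": "step_arm", "body": {"moves": [{"claw":1,"linear":[-0.626,-0.612,0],"twist":0.5},{"claw":1,"linear":[-0.626,-0.612,0],"twist":1},{"claw":1,"linear":[-0.626,-0.612,0],"twist":1},{"claw":1,"linear":[-0.626,-0.612,0],"twist":1},{"claw":1,"linear":[-0.626,-0.612,0],"twist":1},{"claw":1,"linear":[-0.626,-0.612,0],"twist":1}]}}

```text
clock: 2.15
tool_pos: [521.7, 43.8, 240.7]
tool_rot: [0.0, 0.611, 0.792, -0.0]
force: [-0.1, 1.0, -0.3]
gripper_width: 1.0
gripper_force: 0.0
```

>>> {"method": "step_arm", "body": {"moves": [{"claw":1,"linear":[-0.875,-0.4,0],"twist":0.25},{"claw":1,"linear":[-0.875,-0.4,0],"twist":0.5},{"claw":1,"linear":[-0.875,-0.4,0],"twist":0.5},{"claw":1,"linear":[-0.875,-0.4,0],"twist":0.5},{"claw":1,"linear":[-0.875,-0.4,0],"twist":0.5},{"claw":1,"linear":[-0.875,-0.4,0],"twist":0.5}]}}

```text
clock: 2.65
tool_pos: [489.3, -147.3, 240.8]
tool_rot: [0.001, 0.708, 0.706, -0.0]
force: [0.6, -0.2, 0.1]
gripper_width: 0.999
gripper_force: 0.0
```

>>> {"method": "step_arm", "body": {"moves": [{"claw":1,"linear":[-0.9,-0.12,0],"twist":0},{"claw":1,"linear":[-0.9,-0.12,0],"twist":0},{"claw":1,"linear":[-0.9,-0.12,0],"twist":0},{"claw":1,"linear":[-0.9,-0.12,0],"twist":0},{"claw":1,"linear":[-0.9,-0.12,0],"twist":0},{"claw":1,"linear":[-0.9,-0.12,0],"twist":0},{"claw":1,"linear":[-0.9,-0.12,0],"twist":0}]}}

```text
clock: 3.23
tool_pos: [466.5, -322.5, 240.1]
tool_rot: [-0.0, 0.707, 0.707, 0.0]
force: [0.7, -0.7, -0.5]
gripper_width: 1.002
gripper_force: 0.0
```

Run:
```python
from h import *
s=r.state();print(s['clock'],s['tool_pos'],rot(s['tool_rot']).round(3),s['q'].round(2))
c=cap('wrist');save('w2',c['color'])
W=cloud(c);np.savez('/tmp/w2',W=W,**c)
near=(abs(W[...,0]-457)<40)&(abs(W[...,1]+246)<40)
k=near&(W[...,2]>65)&(W[...,2]<85)
P=W[k];print(len(P),np.median(P,0),cv2.minAreaRect(P[:,:2].astype(np.float32)))
k=near&(W[...,2]>25)&(W[...,2]<45);P=W[k];print(len(P),cv2.minAreaRect(P[:,:2].astype(np.float32)))
```

```text
3.2333 [ 466.54243591 -322.46297287  240.07717333] [[-0.001  1.    -0.   ]
 [ 1.     0.001  0.001]
 [ 0.001 -0.    -1.   ]] [ 0.22  0.43  0.4   1.98 -0.24  0.77  0.76]
348 [ 459.67408783 -248.59634302   72.85863402] ((459.2973937988281, -248.57156372070312), (15.987086296081543, 23.945606231689453), 7.622928619384766)
303 ((459.3837585449219, -248.6580047607422), (34.994815826416016, 23.81302833557129), 7.73990535736084)
```

View pics/w2.png

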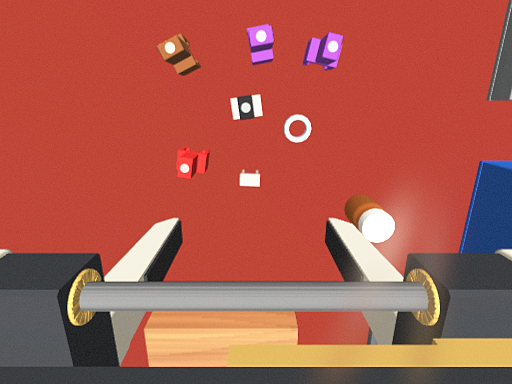

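The picture shows the clip at (246,107), clear of its neighbours. Depth gives (459.3,-248.6) with yaw 7.7°. I move over it.

>>> {"method": "step_arm", "body": {"moves": [{"claw":0.5,"linear":[0.37,-0.036,0],"twist":-0.257},{"claw":0.5,"linear":[0.37,-0.036,0.3],"twist":-0.257},{"claw":0.5,"linear":[0.37,-0.036,0.6],"twist":-0.257},{"claw":0.5,"linear":[0.37,-0.036,0.6],"twist":-0.257},{"claw":0.5,"linear":[0.37,-0.036,0.6],"twist":-0.257},{"claw":0.5,"linear":[0.37,-0.036,0.6],"twist":-0.257},{"claw":0.5,"linear":[0.37,-0.036,0.6],"twist":-0.257},{"claw":0.5,"linear":[0.37,-0.036,0.6],"twist":-0.257}]}}

```text
clock: 3.95
tool_pos: [459.3, -250.7, 122.8]
tool_rot: [0.002, 0.659, 0.753, 0.001]
force: [-0.5, -0.1, 1.2]
gripper_width: 0.514
gripper_force: 0.0
```

Run:
```python
from h import *
s=r.state();A=rot(s['tool_rot']);print(s['tool_pos'],A.round(3),s['force'],A.T@(np.array([459.3,-248.6,64.5])-s['tool_pos'])/200)
c=cap('wrist');W=cloud(c)
near=(abs(W[...,0]-457)<40)&(abs(W[...,1]+246)<40)
for z in((65,78),(30,42)):
    P=W[near&(W[...,2]>z[0])&(W[...,2]<z[1])];
    if len(P)>5: print(len(P),cv2.minAreaRect(P[:,:2].astype(np.float32)))
```

```text
[ 459.34328844 -250.67018111  122.78449938] [[-0.133  0.991  0.003]
 [ 0.991  0.133 -0.001]
 [-0.002  0.003 -1.   ]] [-0.46096112 -0.12029144  1.22624524] [0.01074715 0.00031302 0.29140807]
684 ((458.98553466796875, -247.90476989746094), (15.063923835754395, 23.95833396911621), 7.528958320617676)
644 ((459.0228271484375, -247.86277770996094), (34.859718322753906, 23.755218505859375), 7.256756782531738)
```

>>> {"method": "step_arm", "body": {"moves": [{"claw":0.5,"linear":[0.012,0,0.1],"twist":0},{"claw":0.5,"linear":[0.012,0,0.2],"twist":0},{"claw":0.5,"linear":[0.012,0,0.25],"twist":0},{"claw":0.5,"linear":[0.012,0,0.29],"twist":0},{"claw":0.5,"linear":[0.012,0,0.29],"twist":0},{"claw":0.5,"linear":[0.012,0,0.29],"twist":0},{"claw":0.5,"linear":[0.012,0,0.29],"twist":0}]}}

```text
clock: 4.58
tool_pos: [458.0, -248.3, 63.5]
tool_rot: [0.001, 0.659, 0.752, 0.0]
force: [-0.7, -0.2, 0.3]
gripper_width: 0.502
gripper_force: 0.0
```

>>> {"method": "step_arm", "body": {"moves": [{"claw":0.35,"linear":[0,0,0],"twist":0},{"claw":0.25,"linear":[0,0,0],"twist":0},{"claw":0,"linear":[0,0,0],"twist":0},{"claw":0,"linear":[0,0,0],"twist":0},{"claw":0,"linear":[0,0,0],"twist":0},{"claw":0,"linear":[0,0,0],"twist":0},{"claw":0,"linear":[0,0,0],"twist":0},{"claw":0,"linear":[0,0,0],"twist":0}], "squeeze": 40}}

```text
clock: 5.25
tool_pos: [457.7, -247.9, 62.7]
tool_rot: [0.0, 0.659, 0.752, 0.0]
force: [-0.3, 0.0, 1.3]
gripper_width: 0.168
gripper_force: 40.0
```

Gripped at 15.6 mm. Next: lift, then go where the wrist camera sees the bar ahead.

>>> {"method": "step_arm", "body": {"moves": [{"claw":0,"linear":[0,0,-0.05],"twist":0},{"claw":0,"linear":[0,0,-0.2],"twist":0},{"claw":0,"linear":[0,0,-0.4],"twist":0},{"claw":0,"linear":[0,0,-0.6],"twist":0},{"claw":0,"linear":[0,0,-0.8],"twist":0},{"claw":0,"linear":[0,0,-1],"twist":0},{"claw":0,"linear":[0,0,-1],"twist":0}]}}

```text
clock: 5.83
tool_pos: [459.5, -249.7, 269.9]
tool_rot: [0.005, 0.659, 0.752, 0.002]
force: [0.5, -0.8, -1.8]
gripper_width: 0.166
gripper_force: 40.0
```

>>> {"method": "step_arm", "body": {"moves": [{"claw":0,"linear":[0.1,0.03,0],"twist":0.1},{"claw":0,"linear":[0.3,0.1,0],"twist":0.3},{"claw":0,"linear":[0.5,0.2,0],"twist":0.5},{"claw":0,"linear":[0.7,0.26,0],"twist":0.69},{"claw":0,"linear":[0.875,0.325,0],"twist":0.69},{"claw":0,"linear":[0.875,0.325,0],"twist":0.69},{"claw":0,"linear":[0.875,0.325,0],"twist":0.69},{"claw":0,"linear":[0.875,0.325,0],"twist":0.69}]}}

```text
clock: 6.5
tool_pos: [498.5, -66.0, 262.8]
tool_rot: [-0.0, 0.783, 0.622, -0.0]
force: [-0.8, -0.6, -0.4]
gripper_width: 0.168
gripper_force: 40.0
```

Run:
```python
from h import *
s=r.state();print(s['clock'],s['tool_pos'],rot(s['tool_rot']).round(3),s['force'],s['q'].round(2))
c=cap('wrist');save('w3',c['color'])
W=cloud(c);np.savez('/tmp/w3',W=W,**c)
b=np.array([.227,.974]);n=np.array([.974,-.227]);o=np.array([538,100])
d=W[...,:2]-o; Y=d@b; X=d@n; Z=W[...,2]
k=(abs(X)<30)&(abs(Y)<118)&(Z>90)&(Z<130)
ys=[];xs=[]
for y in range(-115,118,6):
    m=k&(abs(Y-y)<3)
    if m.sum()>8:print(y,m.sum(),np.percentile(X[m],[3,97]).round(1),np.percentile(Z[m],97).round(1))
```

```text
6.5 [498.45394707 -66.03294646 262.77760451] [[ 0.226  0.974 -0.   ]
 [ 0.974 -0.226 -0.   ]
 [-0.    -0.    -1.   ]] [-0.79292361 -0.56383673 -0.35182919] [-0.35  0.33  0.48  2.1  -0.22  0.76  0.05]
-115 123 [-7.5 13.3] 115.7
-109 129 [-7.4 13.2] 116.3
-103 125 [-7.4 13.1] 116.4
-97 125 [-7.4 13. ] 116.2
-91 126 [-7.3 13. ] 116.1
-85 147 [-7.2 12.8] 116.0
-79 126 [-7.2 12.7] 116.1
-73 143 [-7.1 12.7] 116.1
-67 131 [-7.1 12.6] 116.1
-61 153 [-7.  13.6] 115.7
-55 157 [-8.1 13.5] 116.3
-49 157 [-8.  13.4] 116.0
-43 157 [-8.  13.3] 116.1
-37 162 [-7.9 13.2] 115.9
-31 334 [-13.4  18.7] 122.6
-25 272 [-13.4  19.4] 123.1
-19 150 [-11.7  17.4] 122.0
-13 166 [-7.7 12.8] 116.2
-7 184 [-7.6 13.8] 116.3
-1 68 [-7.6 13.8] 116.4
```

View pics/w3.png

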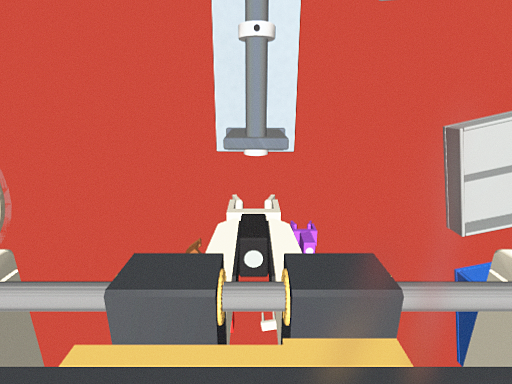

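The picture shows the held clip at (252,215), straight in the fingers, and the bar running up the image at column 256, with the collar at (257,30). I'll get the collar face and the clip's offset in the tool frame.

Run:
```python
from h import *
c=np.load('/tmp/w3.npz');W=c['W']
b=np.array([.227,.974]);n=np.array([.974,-.227]);o=np.array([540.8,99.35])
d=W[...,:2]-o; Y=d@b; X=d@n; Z=W[...,2]
m=(abs(X)<25)&(Z>119)&(Z<126)&(abs(Y)<60);print('collar top Y',np.percentile(Y[m],[1,5,50,95,99]).round(1))
m=(abs(X)<18)&(abs(X)>13)&(Z>95)&(Z<116)&(abs(Y)<60);print('collar sides Y',np.percentile(Y[m],[1,5,50,95,99]).round(1))
T=(W-np.array([498.454,-66.033,262.778]))@np.array([[.2265,.974,0],[.974,-.2265,0],[0,0,-1]]).T
# T: tool x,y,z
for z0,z1 in((-15,0),(0,20),(20,34),(34,66)):
    m=(abs(T[...,0])<40)&(abs(T[...,1])<(25))&(T[...,2]>z0)&(T[...,2]<z1)&(np.arange(384)[:,None]<270)
    P=T[m];print(z0,len(P),np.percentile(P,[2,50,98],axis=0).round(1).tolist() if len(P)>5 else '')
k=np.array([498.454,-66.033])-o;print('tool bar coords Y,X',k@b,k@n)
```

```text
collar top Y [-32.4 -32.  -26.7 -21.1 -20.7]
collar sides Y [-32.6 -32.4 -27.8 -21.5 -20.7]
-15 1942 [[-6.2, -20.6, -14.4], [8.9, 1.2, -9.8], [12.0, 22.5, -0.5]]
0 991 [[7.4, -20.1, 0.5], [9.3, 1.2, 8.9], [12.2, 22.0, 19.5]]
20 530 [[6.9, -16.1, 20.4], [11.5, 0.6, 26.3], [12.1, 18.0, 32.7]]
34 307 [[5.8, -16.2, 35.3], [11.3, 8.7, 49.4], [12.0, 17.8, 61.0]]
tool bar coords Y,X -170.69558399999997 -3.703062999999948
```

>>> {"method": "step_arm", "body": {"moves": [{"claw":0,"linear":[0.1,0.0145,0],"twist":0},{"claw":0,"linear":[0.25,0.0145,0],"twist":0},{"claw":0,"linear":[0.4,0.0145,0.1],"twist":0},{"claw":0,"linear":[0.493,0.0145,0.2],"twist":0},{"claw":0,"linear":[0.493,0.0145,0.3],"twist":0},{"claw":0,"linear":[0.493,0.0145,0.36],"twist":0},{"claw":0,"linear":[0.493,0.0145,0.41],"twist":0},{"claw":0,"linear":[0.493,0.0145,0.41],"twist":0}]}}

```text
clock: 7.22
tool_pos: [523.3, 27.8, 179.2]
tool_rot: [-0.0, 0.784, 0.621, -0.001]
force: [-0.0, -0.9, -2.1]
gripper_width: 0.17
gripper_force: 40.0
```

>>> {"method": "step_arm", "body": {"moves": [{"claw":0,"linear":[0,0,0],"twist":0},{"claw":0,"linear":[0,0,0],"twist":0},{"claw":0,"linear":[0,0,0],"twist":0}]}}

```text
clock: 7.47
tool_pos: [524.6, 29.0, 181.5]
tool_rot: [0.0, 0.783, 0.621, 0.001]
force: [0.2, 1.5, -1.0]
gripper_width: 0.171
gripper_force: 40.0
```

```bash
cat >> h.py <<'E'
b=np.array([.227,.974]);n=np.array([.974,-.227]);o=np.array([540.8,99.35])
def st():
    s=r.state();k=s['tool_pos'][:2]-o;A=rot(s['tool_rot']);f=s['force']
    print('t %.2f Y %.2f X %.2f z %.2f'%(s['clock'],k@b,k@n,s['tool_pos'][2]),'F Y,X,z',(f[:2]@b).round(1),(f[:2]@n).round(1),f[2].round(1),'grip',s['gripper_force'],'tilt',A[:,2].round(4),'yaw',np.degrees(np.arctan2(A[1,1],A[0,1])).round(2),'tau',s['wrist_torque'].round(2))
E
python3 - <<'E'
from h import *
st()
c=cap('wrist');save('w4',c['color']);W=cloud(c);d=W[...,:2]-o;Y=d@b;X=d@n;Z=W[...,2]
for nm,m in(('bar',(abs(X)<25)&(Z>90)&(Z<118)&(Y>-55)&(Y<-38)),('barfar',(abs(X)<25)&(Z>90)&(Z<118)&(Y>0)&(Y<60)),('collar',(abs(X)<25)&(Z>119)&(Z<126)&(abs(Y+26)<25)),('saddle',(abs(X)<30)&(Z>146.5)&(Z<155)&(abs(Y+72)<18)),('blk',(abs(X)<8)&(Z>158)&(Z<190)&(Y<-55)&(Y>-75)),('jaws',(abs(X)<30)&(Z>120)&(Z<145)&(abs(Y+72)<18))):
    if m.sum()>9: print(nm,m.sum(),'X',np.percentile(X[m],[2,98]).round(1),'Y',np.percentile(Y[m],[2,98]).round(1),'Z',np.percentile(Z[m],[2,98]).round(1))
E
```

```text
t 7.47 Y -72.23 X 0.20 z 181.54 F Y,X,z 1.5 -0.1 -1.0 grip 39.999820590019226 tilt [ 1.5e-03  3.0e-04 -1.0e+00] yaw -13.16 tau [-0.04  0.1   0.04]
bar 588 X [-10.9  10.6] Y [-54.6 -38.3] Z [105.7 116.2]
barfar 2803 X [-10.5  10.4] Y [ 1.4 58.9] Z [106.6 116.2]
collar 430 X [-9.9  9.1] Y [-31.5 -20.3] Z [119.1 123.4]
saddle 235 X [-15.9  18.1] Y [-64.7 -60. ] Z [147.4 154.9]
blk 625 X [-7.7  7.6] Y [-64.7 -59.9] Z [158.9 189.6]
jaws 281 X [-15.7  18.1] Y [-66.5 -60.1] Z [121.7 144. ]
```

View pics/w4.png

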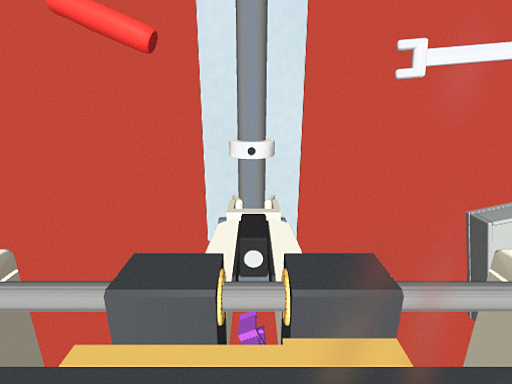

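The picture shows the clip at (253,215) over the bar, with the collar ahead at (252,150), a gap of about 28 mm. The saddle is 1.1 mm off the bar's centre, so I correct that and descend to just above contact.

>>> {"method": "step_arm", "body": {"moves": [{"claw":0,"linear":[0,-0.0055,0.015],"twist":0},{"claw":0,"linear":[0,-0.0055,0.03],"twist":0},{"claw":0,"linear":[0,-0.0055,0.04],"twist":0},{"claw":0,"linear":[0,-0.0055,0.05],"twist":0},{"claw":0,"linear":[0,-0.0055,0.06],"twist":0},{"claw":0,"linear":[0,-0.0055,0.065],"twist":0},{"claw":0,"linear":[0,-0.0055,0.065],"twist":0},{"claw":0,"linear":[0,-0.0055,0.065],"twist":0}], "squeeze": 50}}

```text
clock: 8.18
tool_pos: [523.0, 29.7, 167.5]
tool_rot: [0.0, 0.783, 0.622, -0.0]
force: [0.2, -0.1, 0.1]
gripper_width: 0.172
gripper_force: 50.0
```

>>> {"method": "step_arm", "body": {"moves": [{"claw":0,"linear":[0,0,0.004],"twist":0},{"claw":0,"linear":[0,0,0.008],"twist":0},{"claw":0,"linear":[0,0,0.012],"twist":0},{"claw":0,"linear":[0,0,0.016],"twist":0},{"claw":0,"linear":[0,0,0.02],"twist":0},{"claw":0,"linear":[0,0,0.02],"twist":0}]}}

```text
clock: 8.68
tool_pos: [523.4, 29.8, 164.1]
tool_rot: [0.0, 0.783, 0.622, 0.0]
force: [-0.9, -0.4, 5.9]
gripper_width: 0.167
gripper_force: 50.0
```

```bash
python3 -c "
from h import *
st()"
```

```text
t 8.68 Y -71.73 X -1.13 z 164.12 F Y,X,z -0.6 -0.8 5.9 grip 50.00190854072571 tilt [ 9.e-04  3.e-04 -1.e+00] yaw -13.11 tau [ 0.02  0.25 -0.01]
```

Contact is as expected, with little side force. I press on slowly.

>>> {"method": "step_arm", "body": {"moves": [{"claw":0,"linear":[0,0,0.003],"twist":0},{"claw":0,"linear":[0,0,0.006],"twist":0},{"claw":0,"linear":[0,0,0.009],"twist":0},{"claw":0,"linear":[0,0,0.012],"twist":0},{"claw":0,"linear":[0,0,0.015],"twist":0},{"claw":0,"linear":[0,0,0.018],"twist":0},{"claw":0,"linear":[0,0,0.021],"twist":0},{"claw":0,"linear":[0,0,0.021],"twist":0}]}}

```text
clock: 9.35
tool_pos: [523.5, 29.9, 160.2]
tool_rot: [0.0, 0.783, 0.622, 0.001]
force: [-1.0, 0.7, 9.0]
gripper_width: 0.169
gripper_force: 50.0
```

>>> {"method": "step_arm", "body": {"moves": [{"claw":0,"linear":[0,0,0.003],"twist":0},{"claw":0,"linear":[0,0,0.006],"twist":0},{"claw":0,"linear":[0,0,0.009],"twist":0},{"claw":0,"linear":[0,0,0.012],"twist":0},{"claw":0,"linear":[0,0,0.015],"twist":0},{"claw":0,"linear":[0,0,0.018],"twist":0},{"claw":0,"linear":[0,0,0.018],"twist":0}]}}

```text
clock: 9.93
tool_pos: [523.4, 29.9, 156.2]
tool_rot: [0.0, 0.783, 0.622, 0.0]
force: [0.2, 0.4, 3.7]
gripper_width: 0.171
gripper_force: 50.0
```

```bash
python3 -c "
from h import *
st()"
```

```text
t 9.93 Y -71.58 X -1.20 z 156.20 F Y,X,z 0.4 0.1 3.7 grip 50.00127553939819 tilt [ 1.e-03  4.e-04 -1.e+00] yaw -13.1 tau [ 0.    0.15 -0.01]
```

>>> {"method": "step_arm", "body": {"moves": [{"claw":0,"linear":[0,0,0.003],"twist":0},{"claw":0,"linear":[0,0,0.006],"twist":0},{"claw":0,"linear":[0,0,0.009],"twist":0},{"claw":0,"linear":[0,0,0.012],"twist":0},{"claw":0,"linear":[0,0,0.015],"twist":0},{"claw":0,"linear":[0,0,0.018],"twist":0},{"claw":0,"linear":[0,0,0.021],"twist":0},{"claw":0,"linear":[0,0,0.021],"twist":0}]}}

```text
clock: 10.6
tool_pos: [523.0, 29.7, 151.3]
tool_rot: [0.0, 0.783, 0.622, -0.0]
force: [2.6, 0.6, -6.1]
gripper_width: 0.17
gripper_force: 50.0
```

>>> {"method": "step_arm", "body": {"moves": [{"claw":0,"linear":[0,0,0.002],"twist":0},{"claw":0,"linear":[0,0,0.004],"twist":0},{"claw":0,"linear":[0,0,0.006],"twist":0},{"claw":0,"linear":[0,0,0.008],"twist":0},{"claw":0,"linear":[0,0,0.01],"twist":0},{"claw":0,"linear":[0,0,0.01],"twist":0}]}}

```text
clock: 11.1
tool_pos: [523.0, 29.7, 149.5]
tool_rot: [0.0, 0.783, 0.622, -0.0]
force: [1.4, -0.4, -5.0]
gripper_width: 0.169
gripper_force: 50.0
```

```bash
python3 -c "
from h import *
st()"
```

```text
t 11.10 Y -71.89 X -1.51 z 149.49 F Y,X,z -0.0 1.5 -5.0 grip 49.997518658638 tilt [-0.e+00 -2.e-04 -1.e+00] yaw -13.11 tau [-0.16 -0.44 -0.02]
```

Snapped: the jaws are pulling it down. I continue gently until the saddle seats.

>>> {"method": "step_arm", "body": {"moves": [{"claw":0,"linear":[0,0,0.002],"twist":0},{"claw":0,"linear":[0,0,0.004],"twist":0},{"claw":0,"linear":[0,0,0.006],"twist":0},{"claw":0,"linear":[0,0,0.006],"twist":0},{"claw":0,"linear":[0,0,0.006],"twist":0}]}}

```text
clock: 11.52
tool_pos: [523.0, 29.8, 148.4]
tool_rot: [0.0, 0.783, 0.622, -0.0]
force: [2.2, -0.2, -4.6]
gripper_width: 0.17
gripper_force: 50.0
```

```bash
python3 -c "
from h import *
st()"
```

```text
t 11.52 Y -71.79 X -1.54 z 148.36 F Y,X,z 0.3 2.2 -4.6 grip 49.99778509140015 tilt [-0. -0. -1.] yaw -13.1 tau [-0.2  -0.41 -0.01]
```

>>> {"method": "step_arm", "body": {"moves": [{"claw":0,"linear":[0,0,0.002],"twist":0},{"claw":0,"linear":[0,0,0.004],"twist":0},{"claw":0,"linear":[0,0,0.004],"twist":0},{"claw":0,"linear":[0,0,0.004],"twist":0}]}}

```text
clock: 11.85
tool_pos: [523.1, 29.8, 148.1]
tool_rot: [-0.0, 0.783, 0.622, 0.0]
force: [-1.0, -0.6, 5.4]
gripper_width: 0.169
gripper_force: 50.0
```

>>> {"method": "step_arm", "body": {"moves": [{"claw":0,"linear":[0,0,0.002],"twist":0},{"claw":0,"linear":[0,0,0.003],"twist":0},{"claw":0,"linear":[0,0,0.003],"twist":0},{"claw":0,"linear":[0,0,0.003],"twist":0}]}}

```text
clock: 12.18
tool_pos: [523.1, 29.8, 148.0]
tool_rot: [-0.0, 0.783, 0.622, 0.0]
force: [-2.6, 0.3, 13.5]
gripper_width: 0.171
gripper_force: 50.0
```

```bash
python3 -c "
from h import *
st()"
```

```text
t 12.18 Y -71.79 X -1.48 z 147.97 F Y,X,z -0.3 -2.6 13.5 grip 50.00446021556854 tilt [ 6.e-04  7.e-04 -1.e+00] yaw -13.11 tau [-0.19  0.67 -0.07]
```

Fully home at 13.5 N. I ease the down push and slide slowly toward the collar, with about 27 mm to go.

>>> {"method": "step_arm", "body": {"moves": [{"claw":0,"linear":[0,0,-0.003],"twist":0},{"claw":0,"linear":[0.002,0,-0.003],"twist":0},{"claw":0,"linear":[0.005,0,-0.003],"twist":0},{"claw":0,"linear":[0.0085,0,-0.003],"twist":0},{"claw":0,"linear":[0.012,0,-0.003],"twist":0},{"claw":0,"linear":[0.0155,0,-0.003],"twist":0},{"claw":0,"linear":[0.019,0,-0.003],"twist":0},{"claw":0,"linear":[0.0225,0,-0.003],"twist":0}]}}

```text
clock: 12.85
tool_pos: [523.8, 32.1, 148.0]
tool_rot: [0.001, 0.784, 0.621, -0.001]
force: [-1.8, -7.7, 9.6]
gripper_width: 0.172
gripper_force: 50.0
```

```bash
python3 -c "
from h import *
st()"
```

```text
t 12.85 Y -69.33 X -1.32 z 148.00 F Y,X,z -7.9 -0.0 9.6 grip 50.00283122062683 tilt [-0.     -0.0018 -1.    ] yaw -13.2 tau [-1.95  0.58 -0.03]
```

>>> {"method": "step_arm", "body": {"moves": [{"claw":0,"linear":[0.0035,0,-0.002],"twist":0},{"claw":0,"linear":[0.007,0,-0.003],"twist":0},{"claw":0,"linear":[0.0105,0,-0.003],"twist":0},{"claw":0,"linear":[0.014,0,-0.003],"twist":0},{"claw":0,"linear":[0.0175,0,-0.003],"twist":0},{"claw":0,"linear":[0.021,0,-0.003],"twist":0},{"claw":0,"linear":[0.0245,0,-0.003],"twist":0},{"claw":0,"linear":[0.028,0,-0.003],"twist":0}]}}

```text
clock: 13.52
tool_pos: [525.4, 39.8, 148.2]
tool_rot: [0.0, 0.783, 0.622, -0.0]
force: [0.4, -3.8, -2.2]
gripper_width: 0.167
gripper_force: 50.0
```

```bash
python3 -c "
from h import *
st()"
```

```text
t 13.52 Y -61.55 X -1.50 z 148.15 F Y,X,z -3.7 1.3 -2.2 grip 49.99888479709625 tilt [ 0. -0. -1.] yaw -13.1 tau [-1.11 -0.17 -0.04]
```

>>> {"method": "step_arm", "body": {"moves": [{"claw":0,"linear":[0.0035,0,0.001],"twist":0},{"claw":0,"linear":[0.007,0,0.001],"twist":0},{"claw":0,"linear":[0.0105,0,0.001],"twist":0},{"claw":0,"linear":[0.014,0,0.001],"twist":0},{"claw":0,"linear":[0.0175,0,0.001],"twist":0},{"claw":0,"linear":[0.021,0,0.001],"twist":0},{"claw":0,"linear":[0.0245,0,0.001],"twist":0},{"claw":0,"linear":[0.028,0,0.001],"twist":0}]}}

```text
clock: 14.18
tool_pos: [526.7, 45.1, 148.1]
tool_rot: [0.0, 0.783, 0.622, 0.0]
force: [0.1, -5.3, 1.3]
gripper_width: 0.17
gripper_force: 50.0
```

>>> {"method": "step_arm", "body": {"moves": [{"claw":0,"linear":[0.0035,0,0],"twist":0},{"claw":0,"linear":[0.007,0,0],"twist":0},{"claw":0,"linear":[0.0105,0,0],"twist":0},{"claw":0,"linear":[0.014,0,0],"twist":0},{"claw":0,"linear":[0.0175,0,0],"twist":0},{"claw":0,"linear":[0.021,0,0],"twist":0},{"claw":0,"linear":[0.0245,0,0],"twist":0},{"claw":0,"linear":[0.028,0,0],"twist":0}]}}

```text
clock: 14.85
tool_pos: [527.9, 50.5, 148.1]
tool_rot: [0.0, 0.783, 0.622, 0.0]
force: [0.9, -5.2, 1.3]
gripper_width: 0.17
gripper_force: 50.0
```

```bash
python3 -c "
from h import *
st()"
```

```text
t 14.85 Y -50.49 X -1.48 z 148.10 F Y,X,z -4.9 2.1 1.3 grip 50.00008463859558 tilt [ 1.e-04 -1.e-04 -1.e+00] yaw -13.11 tau [-1.29  0.03  0.02]
```

About 6 mm left. I go slower, in short calls, until the force rises.

>>> {"method": "step_arm", "body": {"moves": [{"claw":0,"linear":[0.003,0,0],"twist":0},{"claw":0,"linear":[0.006,0,0],"twist":0},{"claw":0,"linear":[0.009,0,0],"twist":0},{"claw":0,"linear":[0.012,0,0],"twist":0},{"claw":0,"linear":[0.015,0,0],"twist":0},{"claw":0,"linear":[0.018,0,0],"twist":0},{"claw":0,"linear":[0.02,0,0],"twist":0}]}}

```text
clock: 15.43
tool_pos: [528.8, 54.4, 148.1]
tool_rot: [0.0, 0.783, 0.622, 0.0]
force: [0.1, -5.1, 0.7]
gripper_width: 0.17
gripper_force: 50.0
```

>>> {"method": "step_arm", "body": {"moves": [{"claw":0,"linear":[0.002,0,0],"twist":0},{"claw":0,"linear":[0.004,0,0],"twist":0},{"claw":0,"linear":[0.006,0,0],"twist":0},{"claw":0,"linear":[0.006,0,0],"twist":0}]}}

```text
clock: 15.77
tool_pos: [529.1, 55.6, 148.1]
tool_rot: [0.0, 0.783, 0.622, 0.0]
force: [0.4, -5.3, 2.0]
gripper_width: 0.171
gripper_force: 50.0
```

```bash
python3 -c "
from h import *
st()"
```

```text
t 15.77 Y -45.22 X -1.46 z 148.09 F Y,X,z -5.1 1.5 2.0 grip 50.000097155570984 tilt [ 2.e-04 -0.e+00 -1.e+00] yaw -13.1 tau [-1.27 -0.04 -0.  ]
```

>>> {"method": "step_arm", "body": {"moves": [{"claw":0,"linear":[0.002,0,0],"twist":0},{"claw":0,"linear":[0.004,0,0],"twist":0},{"claw":0,"linear":[0.006,0,0],"twist":0},{"claw":0,"linear":[0.006,0,0],"twist":0}]}}

```text
clock: 16.1
tool_pos: [529.4, 56.8, 148.1]
tool_rot: [0.0, 0.783, 0.622, 0.0]
force: [0.5, -4.3, 1.7]
gripper_width: 0.172
gripper_force: 50.0
```

```bash
python3 -c "
from h import *
st()"
```

```text
t 16.10 Y -44.06 X -1.46 z 148.10 F Y,X,z -4.0 1.4 1.7 grip 50.00021517276764 tilt [ 2.e-04 -0.e+00 -1.e+00] yaw -13.1 tau [-1.31  0.04 -0.  ]
```

>>> {"method": "step_arm", "body": {"moves": [{"claw":0,"linear":[0.002,0,0],"twist":0},{"claw":0,"linear":[0.004,0,0],"twist":0},{"claw":0,"linear":[0.005,0,0],"twist":0},{"claw":0,"linear":[0.005,0,0],"twist":0}]}}

```text
clock: 16.43
tool_pos: [529.4, 57.1, 148.1]
tool_rot: [0.0, 0.783, 0.622, -0.0]
force: [-0.1, -7.4, 1.5]
gripper_width: 0.166
gripper_force: 50.0
```

```bash
python3 -c "
from h import *
st()"
```

```text
t 16.43 Y -43.72 X -1.49 z 148.09 F Y,X,z -7.3 1.6 1.5 grip 50.000383257865906 tilt [-1.e-04 -6.e-04 -1.e+00] yaw -13.13 tau [-1.73  0.12 -0.07]
```

Contact with the collar. I raise the push to about 12 N.

>>> {"method": "step_arm", "body": {"moves": [{"claw":0,"linear":[0.002,0,0],"twist":0},{"claw":0,"linear":[0.004,0,0],"twist":0},{"claw":0,"linear":[0.004,0,0],"twist":0}]}}

```text
clock: 16.68
tool_pos: [529.4, 57.2, 148.1]
tool_rot: [0.0, 0.784, 0.621, -0.001]
force: [-1.6, -9.5, 3.4]
gripper_width: 0.167
gripper_force: 50.0
```

>>> {"method": "step_arm", "body": {"moves": [{"claw":0,"linear":[0.002,0,0],"twist":0},{"claw":0,"linear":[0.004,0,0],"twist":0},{"claw":0,"linear":[0.004,0,0],"twist":0}]}}

```text
clock: 16.93
tool_pos: [529.5, 57.2, 148.1]
tool_rot: [0.001, 0.784, 0.621, -0.001]
force: [-1.5, -11.1, 3.7]
gripper_width: 0.168
gripper_force: 50.0
```

>>> {"method": "step_arm", "body": {"moves": [{"claw":0,"linear":[0.002,0,0],"twist":0},{"claw":0,"linear":[0.002,0,0],"twist":0},{"claw":0,"linear":[0.002,0,0],"twist":0},{"claw":0,"linear":[0.002,0,0],"twist":0},{"claw":0,"linear":[0.002,0,0],"twist":0},{"claw":0,"linear":[0.002,0,0],"twist":0},{"claw":0,"linear":[0.002,0,0],"twist":0}]}}

```text
clock: 17.52
tool_pos: [529.5, 57.3, 148.1]
tool_rot: [0.001, 0.784, 0.621, -0.001]
force: [-2.1, -13.1, 3.5]
gripper_width: 0.166
gripper_force: 50.0
```

>>> {"method": "step_arm", "body": {"moves": [{"claw":0,"linear":[0,0,0],"twist":0},{"claw":0,"linear":[0,0,0],"twist":0},{"claw":0,"linear":[0,0,0],"twist":0},{"claw":0,"linear":[0,0,0],"twist":0},{"claw":0,"linear":[0,0,0],"twist":0},{"claw":0,"linear":[0,0,0],"twist":0},{"claw":0,"linear":[0,0,0],"twist":0}]}}

```text
clock: 18.1
tool_pos: [529.5, 57.3, 148.1]
tool_rot: [0.001, 0.784, 0.621, -0.001]
force: [-1.6, -12.4, 4.3]
gripper_width: 0.165
gripper_force: 50.0
```

```bash
python3 -c "
from h import *
st()"
```

```text
t 18.10 Y -43.55 X -1.45 z 148.13 F Y,X,z -12.5 1.3 4.3 grip 50.00090003013611 tilt [-5.0e-04 -2.2e-03 -1.0e+00] yaw -13.22 tau [-3.18  0.34 -0.02]
```

Held at about 12.5 N for over a second. I ease the push slightly, open, and lift straight up.

>>> {"method": "step_arm", "body": {"moves": [{"claw":0,"linear":[-0.003,0,0],"twist":0},{"claw":0,"linear":[-0.005,0,0],"twist":0},{"claw":0,"linear":[-0.005,0,0],"twist":0},{"claw":0.25,"linear":[-0.005,0,0],"twist":0},{"claw":0.35,"linear":[-0.005,0,0],"twist":0},{"claw":0.45,"linear":[-0.005,0,0],"twist":0},{"claw":0.45,"linear":[-0.005,0,0],"twist":0},{"claw":0.45,"linear":[-0.005,0,0],"twist":0}]}}

```text
clock: 18.77
tool_pos: [529.7, 59.4, 148.0]
tool_rot: [-0.0, 0.783, 0.622, 0.0]
force: [-0.6, -0.2, -0.4]
gripper_width: 0.437
gripper_force: 0.0
```

>>> {"method": "step_arm", "body": {"moves": [{"claw":0.45,"linear":[0,0,-0.05],"twist":0},{"claw":0.45,"linear":[0,0,-0.15],"twist":0},{"claw":0.45,"linear":[0,0,-0.3],"twist":0},{"claw":0.45,"linear":[0,0,-0.5],"twist":0},{"claw":0.45,"linear":[0,0,-0.5],"twist":0},{"claw":0.45,"linear":[0,0,-0.5],"twist":0}]}}

```text
clock: 19.27
tool_pos: [530.8, 59.0, 250.6]
tool_rot: [0.001, 0.783, 0.622, 0.002]
force: [0.6, 0.2, -1.1]
gripper_width: 0.451
gripper_force: 0.0
```

>>> {"method": "step_arm", "body": {"moves": [{"claw":0.45,"linear":[-0.3,0,0],"twist":0},{"claw":0.45,"linear":[-0.5,0,0],"twist":0},{"claw":0.45,"linear":[-0.6,0,0],"twist":0},{"claw":0.45,"linear":[-0.6,0,0],"twist":0},{"claw":0.45,"linear":[-0.6,0,0],"twist":0},{"claw":0.45,"linear":[-0.6,0,0],"twist":0}]}}

```text
clock: 19.77
tool_pos: [502.4, -57.6, 247.5]
tool_rot: [-0.0, 0.783, 0.622, -0.0]
force: [0.7, 0.5, -1.0]
gripper_width: 0.453
gripper_force: 0.0
```

Run:
```python
from h import *
st()
c=cap('wrist');W=cloud(c);d=W[...,:2]-o;Y=d@b;X=d@n;Z=W[...,2]
for nm,m in(('bar',(abs(X)<25)&(Z>90)&(Z<118)&(Y>-90)&(Y<-62)),('collar',(abs(X)<25)&(Z>119)&(Z<122.4)&(abs(Y+26)<9)),('saddletop',(abs(X)<30)&(Z>119)&(Z<128)&(abs(Y+44.5)<15)),('blktop',(abs(X)<18)&(Z>154)&(Z<170)&(abs(Y+44)<25)),('blk',(abs(X)<18)&(Z>130)&(Z<150)&(abs(Y+44)<25))):
    if m.sum()>9: print(nm,m.sum(),'X',np.percentile(X[m],[2,98]).round(1),'Y',np.percentile(Y[m],[2,98]).round(1),'Z',np.percentile(Z[m],[2,50,98]).round(1))
s=cap('side')['color'][140:250,140:260];w=c['color'];save('end',np.hstack([cv2.resize(w,(448,336)),cv2.resize(s,(336,336))]))
```

```text
t 19.77 Y -161.64 X -1.80 z 247.51 F Y,X,z 0.6 0.6 -1.0 grip 0.0 tilt [-1.e-03  4.e-04 -1.e+00] yaw -13.12 tau [-0.04  0.07  0.07]
bar 725 X [-10.8  10.3] Y [-89.8 -62.2] Z [106.6 113.7 116.1]
collar 181 X [-15.9  15.7] Y [-34.9 -20.6] Z [119.1 121.  122.4]
saddletop 601 X [-17.6  16.6] Y [-56.2 -32.6] Z [120.2 122.1 124.2]
blktop 718 X [-7.9  7.2] Y [-55.9 -33.1] Z [156.2 158.2 159.9]
blk 55 X [-7.6  7. ] Y [-56.3 -55.9] Z [131.1 140.5 148.5]
```

View pics/end.png

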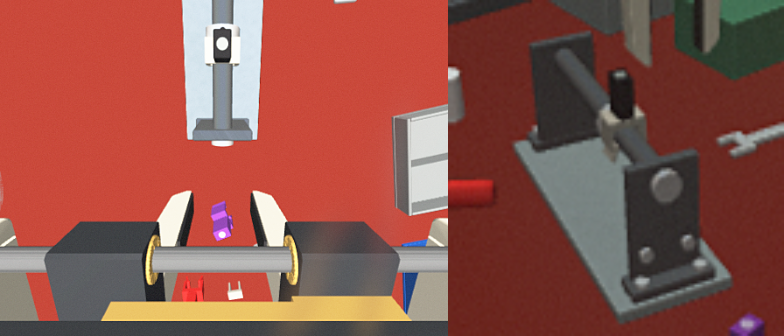

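The picture shows the clip upright on the bar at (222,45), up against the collar. Its end and the collar face both measure Y = -32.6 mm, and the block top is at about 159 mm, so it is home. The hand is clear, so I hand in.

```bash
python3 -c "
from rig import r
print(r.job_done())"
```

```text
the job is handed in; nothing more can be done
None
```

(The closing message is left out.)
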